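# Close the joint of a two-part bronze plaque and weigh it down

## Robot

A 7-joint arm with a two-finger parallel gripper is mounted at the origin on the work surface. World frame = base frame: x ahead of the robot, y to its left, z up, the work surface at z = 0. Lengths are in m, angles in rad, forces in N, time in s.
With the tool pointing down it reaches from about 0.35 to 0.9 m from the base axis. Payload 8.1 kg.
Tool frame: the origin (TCP) lies where the fingers leave the gripper's body, on its centre line; the fingertips stand 66 mm ahead of it and the grasp point (between the pads) lies 47 mm ahead of it (arm.tip_reach is the distance from the TCP to the fingertips, in m); z points along the fingers, y is the direction in which the jaws open and shut (so a half turn about z gives the same grasp; the last joint's range is limited). The gripper opens to 92 mm and grips with 3 to 60 N. Pads are 19 mm wide; open, the fingers measure 130 mm over their backs; the gripper's body (75 mm by 190 mm) begins 47 mm behind the grasp point.
Start: joints at [-1.373, 0.434, 0.025, 1.573, -0.012, 1.134, -0.075], TCP at [0.185, 0.597, 0.292] pointing down, gripper open.
Joint ranges: [-2.62, 2.62], [-0.44, 2.09], [-1.27, 1.32], [0.08, 2.57], [-1.32, 4.46], [0.12, 2], [-2.74, 2.74]. Speed limits (rad/s): [2.22, 2.22, 3.01, 3.01, 3.14, 3.14, 3.14].

## Interface

Orientations are given as a rotation vector (axis times angle).
In Python, from cell import arm gives the robot as it stands.
- The arm moves only by the tool carry_out, never from a script. Its argument "plan" is a list of rows, each a list of 5 numbers: the shift along the world's x, y, z in cm, then the turn about the world's z in rad, then the finger opening in cm, from 0 to 9.18. In form: [[tx, ty, tz, spin, fingers], ...]. A call has 1 to 20 rows; each row is the pose to reach, as a shift and turn from the pose measured when the call began; what a row does not reach only later rows make up. A row lasts 1/10 s, in which the tool goes at most 50 mm and 8.59 degrees, less where a joint would pass 70% of its speed; a pose out of reach is approached as far as the arm can. A call with a gripper value outside its range is refused whole. The fingers move at their own pace and stop on an object; "squeeze" is the grip in N (left out, the last holds). Time passes only in rows, so rows that repeat a pose let the fingers close. It gives the time, the measured TCP pose, the force and the opening at its end, in the units of the state.
- arm.observe(): the state, without advancing time (a new reading comes with each control period).
- arm.get_image(name): name is "scene" or "top" or "wrist"; returns (picture, depth): 420x560x3 uint8, red, green, blue; 420x560 float32, m along the optical axis (not along the pixel's ray), 0 where there is no reading.
- arm.get_calibration(name): a dict with "intrinsics" (3x3 intrinsics, pixels), "D" ([k1, k2, p1, p2, k3] as OpenCV has them; the pictures are not rectified), "rvec" (rotation vector, rad) and "tvec" (3), from world to camera coordinates, as OpenCV has them; the wrist camera has in their place "tool_from_camera" (4x4, takes a point from camera to tool coordinates, whose origin is the TCP and whose axes are the flange's). Camera axes: x right, y down, z forward; pixel columns grow to the right and rows downward; lengths in m; the calibration is good to about 2 mm. A picture is of the moment at which its call begins: read the wrist's pose just before it. get_calibration takes no time and is no camera call.
- arm.sign_off(): hands the job in, once; it reports no verdict.
The state is a dict: "clock": time; "joints": joint angles; "dq": joint speeds; "joint_efforts": joint torques, N m; "position": TCP position; "ee_rot": TCP orientation; "force": force on the tool from outside, world axes, zero at the start; "ft_torque": the same for the moment, N m; "width": opening from 0.0 (shut) to 1.0 (fully open).
Only numpy, scipy, OpenCV 4.12 (cv2) and the standard library are available. Lean on these libraries where they do the work, as an engineer would, in place of code of your own. Each camera call takes 0.05 s, during which the arm holds its last target. There are 200 camera calls.

## Task

On the plywood board, gently push the loose half of the green bronze plaque back against the metal fence and along it until it butts flush against the clamped half with no gap and no step; slide it, do not lift it off the board. Then pick up the yellow weight by its handle and set it down gently, upright and centred across the closed joint, so that it bears on both halves, and leave it there. Leave the bronze cup and the amber jar where they stand.

Things in the scene. Friction and masses are not known exactly. Their poses are not given: they have to be found in the camera images.
- board: fixed plywood board, 170 (x) x 400 (y) x 18 mm thick, lying on the bench; origin at the centre of its underside, x across, y along its length, z up. A bare aluminium fence bar 16 mm wide and 12 mm high runs along its whole length on top, at the +x side (away from the robot): its inner face is at x = +58 mm and its top 30 mm above the bench.
- held_half: clamped half of the green bronze openwork plaque, immovable: 100 (x) x 90 (y) x 16 mm thick frame; origin at the centre of its underside (on the board, 18 mm above the bench), axes parallel to the board's. Its +x edge lies against the fence; its +y edge (y = +45 mm) is the free edge to be met. Two small steel clamps with brass nuts, up to 30 mm above the board, hold its -y end.
- join (a point): middle of the held half's free edge, at its top face (34 mm above the bench); axes as the held half: +y points out of the edge towards the loose half, +x to the fence.
- loose_half: loose half of the plaque, about 0.7 kg, size and look as the clamped half (100 x 90 x 16 mm), lying flat on the board, slightly turned; origin at the centre of its underside. Its -y edge (y = -45 mm) is to butt against the held half's +y edge, its +x edge (x = +50 mm) against the fence; its origin then lies 90 mm from the held half's along +y. Solid border 14 to 16 mm wide.
- edge_near (a point): corner of the loose half's mating edge away from the fence, top face: (-50, -45, 16) mm in the loose half's frame.
- edge_far (a point): corner of the loose half's mating edge on the fence side, top face: (50, -45, 16) mm in the loose half's frame.
- weight: yellow painted iron weight, about 0.65 kg, on a black rubber foot: block 70 (x) x 50 (y) mm, top 28 mm above its underside, with a steel handle above it; origin at the centre of its underside. The handle is a round bar 10 mm thick along x, 68 mm long, its axis 64 mm above the underside, on two posts at x = -29 and +29 mm.
- grip (a point): middle of the weight's handle bar, 64 mm above the weight's underside; axes as the weight (bar along x).
- cup: small green bronze footed cup, about 70 mm high and 66 mm wide; origin at the centre of its underside. A bystander.
- jar: closed amber glass jar with black cap, 66 mm high, 56 mm wide; origin at the centre of its underside. A bystander.
There are look-alikes about, which are no part of the job. What is shaped like the loose_half but blue is not meant. Of the things that look like the weight, take the one that is farthest to the robot's right at the start.

How it is judged:
By the outcome, as a careful person would: the job done as asked, in the order asked, and still so for the second after the job is handed in, with the robot touching nothing.
It also fails if it takes over 72 s, if anything falls off the work surface, if the arm or the gripper's body presses on something with over 40 N, if the wrist force passes 120 N, or if a joint passes its speed limit or range.

## Working session

There is one attempt and no reset: what is moved stays moved. The work goes in short steps, Python scripts to look and compute and a tool call to move; the robot and the scene stay as the last step left them, time stands still between calls to the robot, and variables do not carry over. Pictures are saved under pics/ and viewed, about 8 in all and at most 12, crops included, and the job is handed in when it is done.

Besides the shell and the picture viewer there is one more tool, called as name(argument=value, ...) on one line, values as JSON. carry_out: Moves the arm, as the interface text tells. Its arguments: {"type":"object","properties":{"plan":{"type":"array"},"squeeze":{"type":"number"}},"required":["plan"]}

```bash
mkdir -p pics; ls; cat > h.py <<'E'
import numpy as np,cv2
from cell import arm
from scipy.spatial.transform import Rotation as R
def T(name,s=None):
    c=arm.get_calibration(name)
    M=np.eye(4)
    if name=="wrist":
        s=s or arm.observe(); W=np.eye(4);W[:3,:3]=R.from_rotvec(s["ee_rot"]).as_matrix();W[:3,3]=s["position"]
        M=W@np.array(c["tool_from_camera"])
    else:
        W=np.eye(4);W[:3,:3]=R.from_rotvec(np.ravel(c["rvec"])).as_matrix();W[:3,3]=np.ravel(c["tvec"]);M=np.linalg.inv(W)
    return np.array(c["intrinsics"]),np.array(c["D"]),M
def snap(name,tag):
    s=arm.observe(); k,D,M=T(name,s); im,d=arm.get_image(name)
    cv2.imwrite(f"pics/{tag}.png",im[:,:,::-1]); np.savez(f"{tag}.npz",im=im,d=d,k=k,D=D,M=M); return im,d
def rays(f,px):
    p=cv2.undistortPoints(np.array(px,float).reshape(-1,1,2),f["k"],f["D"]).reshape(-1,2)
    return np.c_[p,np.ones(len(p))]
def onz(tag,px,z):
    f=np.load(tag+".npz");r=rays(f,px)@f["M"][:3,:3].T;o=f["M"][:3,3]
    return o+r*((z-o[2])/r[:,2])[:,None]
def bydepth(tag,px):
    f=np.load(tag+".npz");r=rays(f,px);d=[f["d"][int(round(v)),int(round(u))] for u,v in px]
    return (r*np.array(d)[:,None])@f["M"][:3,:3].T+f["M"][:3,3]
def cloud(tag):
    f=np.load(tag+".npz");h,w=f["d"].shape;u,v=np.meshgrid(range(w),range(h))
    P=(rays(f,np.c_[u.ravel(),v.ravel()])*f["d"].ravel()[:,None])@f["M"][:3,:3].T+f["M"][:3,3]
    return P.reshape(h,w,3),f["im"],f["d"]
E
python3 - <<'E'
from h import *
print(arm.observe())
a,_=snap("scene","s0");b,_=snap("top","t0")
print(T("top")[2],T("scene")[2][:3,3])
cv2.imwrite("pics/both.png",cv2.resize(np.vstack([a,b])[:,:,::-1],None,fx=.71,fy=.71))
E
```

```text
pics
{'clock': 0.0, 'joints': array([-1.37257362,  0.43518887,  0.02497338,  1.57409428, -0.01161957,
        1.13398452, -0.07509777]), 'dq': array([-0.00041354,  0.00078768, -0.00035834,  0.00016539,  0.00039462,
       -0.00149899, -0.00044233]), 'joint_efforts': array([-7.79956772e-04, -6.67868543e+01,  9.84417424e-01, -3.14464688e+01,
       -6.06047432e-02,  4.31048311e-02,  1.87961491e-04]), 'position': array([0.18511187, 0.59653338, 0.29146716]), 'ee_rot': array([-4.70853420e-01, -3.10599621e+00,  2.39691404e-03]), 'force': array([ 0.01272844, -0.67088044,  0.55698951]), 'ft_torque': array([ 0.01206167, -0.02150537, -0.01092896]), 'width': 1.0015670172492002}
[[-0.02723325 -0.99208093  0.12261229  0.31392257]
 [-0.99947389  0.02486199 -0.02082838  0.11816572]
 [ 0.01761505 -0.12311501 -0.99223606  1.27040634]
 [ 0.          0.          0.          1.        ]] [0.8906182  0.42612793 0.86968599]
```

View pics/t0.png

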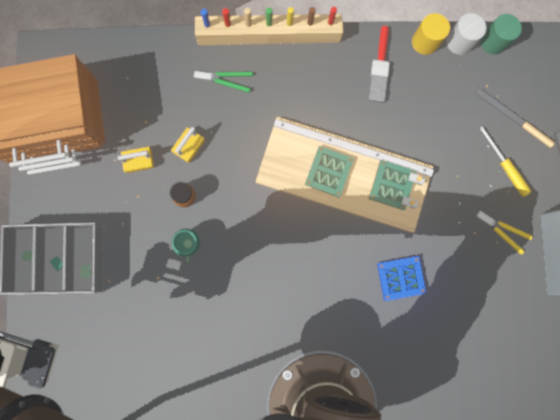

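View pics/s0.png

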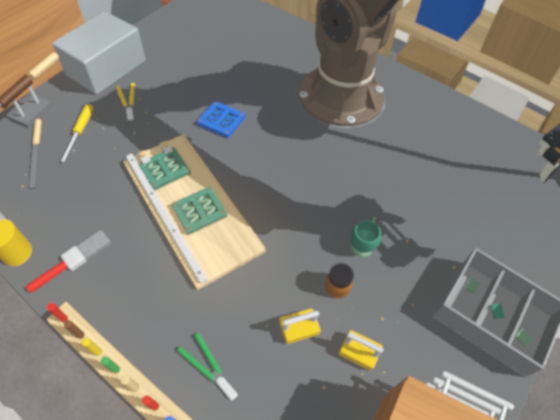

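Top view: weight candidates are the yellow blocks at (187,144) and (136,158). The robot's right is image right, so I take (187,144). The blue plaque at (402,278) is a decoy. The loose green half is at (330,171) and the clamped one at (393,185). The cup is at (185,242) and the jar at (182,193).

```bash
python3 - <<'E'
from h import *
for n,px in dict(loose=(330,171),held=(393,185),w1=(187,144),w2=(136,158),cup=(185,242),jar=(182,193)).items(): print(n,onz("t0",[px],.03)[0].round(3),bydepth("t0",[px])[0].round(3))
im=cv2.imread("pics/t0.png")
a=cv2.resize(im[110:240,250:440],None,fx=4,fy=4,interpolation=cv2.INTER_CUBIC)
cv2.imwrite("pics/c1.png",a)
E
```

```text
loose [ 0.553 -0.038  0.03 ] [ 0.552 -0.038  0.031]
held [ 0.515 -0.188  0.03 ] [ 0.514 -0.186  0.036]
w1 [0.627 0.302 0.03 ] [0.628 0.303 0.025]
w2 [0.596 0.425 0.03 ] [0.596 0.425 0.028]
cup [0.392 0.308 0.03 ] [0.393 0.31  0.019]
jar [0.508 0.315 0.03 ] [0.502 0.309 0.068]
```

View pics/c1.png

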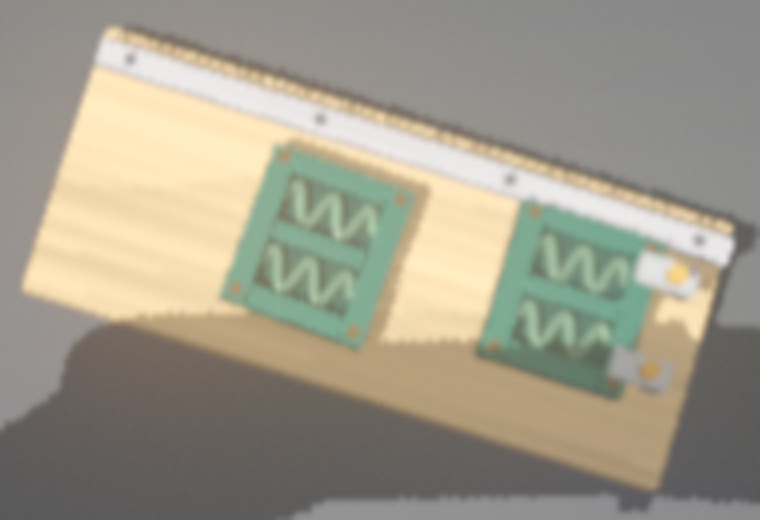

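```bash
python3 - <<'E'
from h import *
def c(pts): return [((x+.5)/4-.5+250,(y+.5)/4-.5+110) for x,y in pts]
L=onz("t0",c([(278,145),(414,188),(358,348),(222,298)]),.034)
H=onz("t0",c([(523,200),(479,353)]),.034)
F=onz("t0",c([(98,66),(730,264)]),.030)
B=onz("t0",c([(24,292),(657,488)]),.018)
ang=lambda v:np.degrees(np.arctan2(v[1],v[0]))
print(L.round(4));print("ctr",L.mean(0),[np.linalg.norm(L[i]-L[i-1]).round(4) for i in range(4)])
print("loose y-axis dir",ang(L[0]-L[1]),ang(L[3]-L[2]),"x",ang(L[0]-L[3]),ang(L[1]-L[2]))
print("H",H.round(4),np.linalg.norm(H[0]-H[1]),ang(H[0]-H[1]));print("F",F.round(4),ang(F[0]-F[1]));print("B",B.round(4),ang(B[0]-B[1]),np.linalg.norm(B[0]-B[1]))
s=arm.observe();print(R.from_rotvec(s["ee_rot"]).as_matrix().round(3))
E
```

```text
[[ 0.6135 -0.0137  0.034 ]
 [ 0.5855 -0.0943  0.034 ]
 [ 0.4897 -0.0565  0.034 ]
 [ 0.5215  0.023   0.034 ]]
ctr [ 0.55255054 -0.0353753   0.034     ] [np.float64(0.099), np.float64(0.0853), np.float64(0.103), np.float64(0.0857)]
loose y-axis dir 70.81548744389698 68.17089965112764 x -21.788568357479463 -21.526373207156926
H [[ 0.5768 -0.1596  0.034 ]
 [ 0.485  -0.1284  0.034 ]] 0.09699473080138733 -18.786061216599254
F [[ 0.6656  0.0926  0.03  ]
 [ 0.5359 -0.2844  0.03  ]] 71.00806422818977
B [[ 0.5307  0.1403  0.018 ]
 [ 0.4031 -0.2351  0.018 ]] 71.22146183700754 0.3964757650410208
[[-0.955  0.296 -0.   ]
 [ 0.296  0.955 -0.001]
 [-0.    -0.001 -1.   ]]
```

carry_out(plan=[[2, -4.4, 0, 0, 5], [4.2, -8.4, 0, 0, 5], [6.3, -12.6, 0, 0, 5], [8.4, -17, 0, 0, 5], [10.6, -21.4, 0, 0, 5], [12.8, -25.8, 0, 0, 5], [15, -30.2, 0, 0, 5], [17.2, -34.6, 0, -0.03, 5], [19.4, -39, 0, -0.03, 5], [21.6, -43.4, 0, -0.03, 5], [23.8, -47.8, 0, -0.03, 5], [26, -52.2, 0, -0.03, 5], [28.2, -56.6, -2, -0.03, 5], [30.2, -61, -5, -0.03, 5], [30.2, -61, -8, -0.03, 5], [30.2, -61, -8, -0.03, 5], [30.2, -61, -8, -0.03, 5]])

```text
clock: 1.8
position: [0.4865, -0.013, 0.2114]
ee_rot: [-0.517, -3.096, 0.003]
force: [-0.1, -0.8, 0.8]
width: 0.544
```

```bash
python3 - <<'E'
from h import *
snap("wrist","w1")
E
```

```text
(no output)
```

View pics/w1.png

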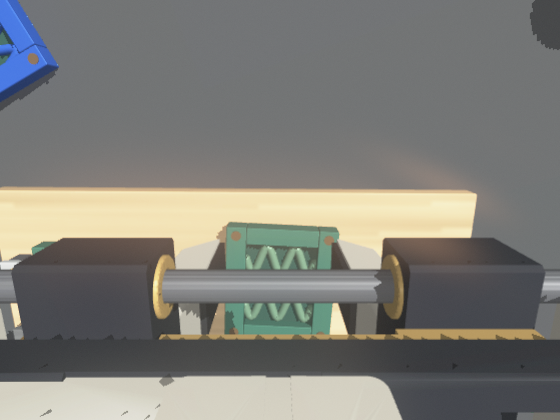

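```bash
python3 - <<'E'
from h import *
P=onz("w1",[(227,224),(337,230)],.034);B=onz("w1",[(5,188),(473,192)],.018)
a=np.radians(-18.9);ex=np.array([np.cos(a),np.sin(a),0]);ey=np.array([-np.sin(a),np.cos(a),0])
for p in np.r_[P,B]: print(p.round(4),(p@ex).round(4),(p@ey).round(4))
for X in (P,B): d=X[1]-X[0]; print(np.linalg.norm(d),np.degrees(np.arctan2(d[1],d[0])))
print(T("wrist")[2].round(3))
E
```

```text
[ 0.4867 -0.0555  0.034 ] 0.4784 0.1051
[0.5193 0.0246 0.034 ] 0.4833 0.1915
[ 0.4038 -0.2186  0.018 ] 0.4529 -0.076
[0.5297 0.1389 0.018 ] 0.4561 0.303
0.08654484542595527 67.85662269559457
0.3790388883237031 70.60828366427258
[[ 0.323  0.917  0.235  0.423]
 [ 0.946 -0.313 -0.081  0.01 ]
 [-0.001  0.248 -0.969  0.304]
 [ 0.     0.     0.     1.   ]]
```

carry_out(plan=[[-0.4, 0.4, -3, 0, 5], [-0.4, 0.4, -6, 0, 5], [-0.4, 0.4, -9, 0, 5], [-0.4, 0.4, -11, 0, 5], [-0.4, 0.4, -12.1, 0, 5], [-0.4, 0.4, -12.1, 0, 5], [-0.4, 0.4, -12.1, 0, 5]])

```text
clock: 2.55
position: [0.4839, -0.0079, 0.0925]
ee_rot: [0.514, 3.098, -0.0]
force: [-0.3, -0.0, 0.5]
width: 0.544
```

carry_out(plan=[[0, 0, -0.3, 0, 5], [0.38, -0.13, -0.3, 0, 5], [0.76, -0.26, -0.3, 0, 5], [1.04, -0.36, -0.3, 0, 5], [1.32, -0.45, -0.3, 0, 5], [1.61, -0.55, -0.3, 0, 5], [1.89, -0.65, -0.3, 0, 5], [2.18, -0.75, -0.3, 0, 5], [2.37, -0.81, -0.3, 0, 5], [2.37, -0.81, -0.3, 0, 5]])

```text
clock: 3.55
position: [0.5067, -0.0161, 0.0891]
ee_rot: [-0.515, -3.098, 0.001]
force: [-2.8, 0.4, -1.6]
width: 0.542
```

```bash
cat > m.py <<'E'
from h import *
import sys
a=np.radians(-18.9);ex=np.array([np.cos(a),np.sin(a),0]);ey=np.array([-np.sin(a),np.cos(a),0])
s=arm.observe();p=s["position"];print(s["clock"],"board ex,ey",(p@ex).round(4),(p@ey).round(4),p.round(4),"F",s["force"].round(1),(s["force"]@ex).round(1),(s["force"]@ey).round(1))
E
python3 m.py; python3 - <<'E'
from h import *
snap("top","t1");im=cv2.imread("pics/t1.png")
cv2.imwrite("pics/c2.png",cv2.resize(im[110:240,250:440],None,fx=4,fy=4,interpolation=cv2.INTER_CUBIC))
E
```

```text
3.55 board ex,ey 0.4846 0.1489 [ 0.5067 -0.0161  0.0891] F [-2.8  0.4 -1.6] -2.8 -0.5
```

carry_out(plan=[[0.14, -0.05, 0, 0, 5], [0.28, -0.1, 0, 0, 5], [0.38, -0.13, 0, 0, 5], [0.38, -0.13, 0, 0, 5]])

```text
clock: 4.0
position: [0.5106, -0.0174, 0.089]
ee_rot: [-0.515, -3.098, 0.001]
force: [-2.5, 1.0, -1.7]
width: 0.547
```

```bash
python3 m.py
```

```text
4.0 board ex,ey 0.4887 0.1489 [ 0.5106 -0.0174  0.089 ] F [-2.5  1.  -1.7] -2.7 0.2
```

carry_out(plan=[[0.09, -0.03, 0, 0, 5], [0.19, -0.06, 0, 0, 5], [0.19, -0.06, 0, 0, 5]])

```text
clock: 4.3
position: [0.5114, -0.0176, 0.0889]
ee_rot: [-0.514, -3.096, 0.0]
force: [-8.1, 2.6, 3.9]
width: 0.543
```

carry_out(plan=[[0.09, -0.03, 0, 0, 5], [0.09, -0.03, 0, 0, 5]])

```text
clock: 4.5
position: [0.5115, -0.0177, 0.0889]
ee_rot: [-0.513, -3.094, 0.0]
force: [-6.9, 2.6, 4.2]
width: 0.542
```

```bash
python3 m.py;python3 - <<'E'
from h import *
snap("top","t2");im=cv2.imread("pics/t2.png")
cv2.imwrite("pics/c3.png",cv2.resize(im[110:240,250:440],None,fx=4,fy=4,interpolation=cv2.INTER_CUBIC))
E
```

```text
4.5 board ex,ey 0.4897 0.149 [ 0.5115 -0.0177  0.0889] F [-6.9  2.6  4.2] -7.4 0.2
```

View pics/c3.png

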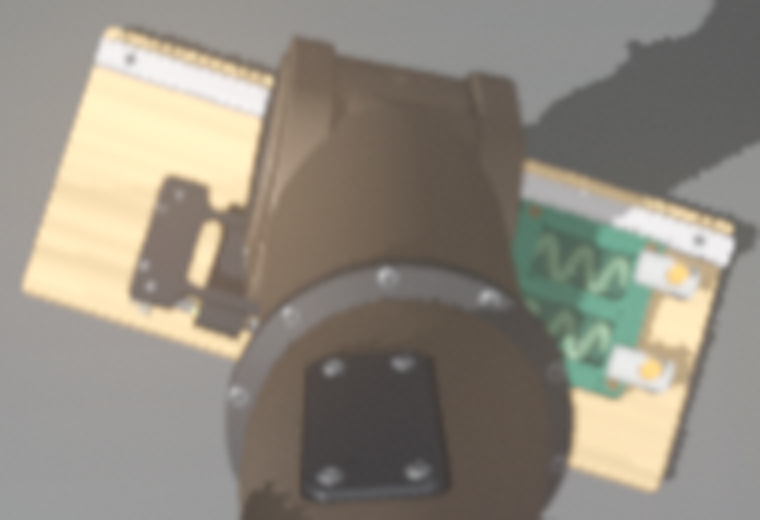

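carry_out(plan=[[-0.7, 0.25, 0, 0, 5], [-1.4, 0.5, 0, 0, 5], [-1.4, 0.5, 3, 0, 5], [-1.4, 0.5, 6, 0, 4.4]])

```text
clock: 4.95
position: [0.4968, -0.0126, 0.1492]
ee_rot: [-0.513, -3.093, 0.001]
force: [0.9, 1.6, -0.7]
width: 0.502
```

```bash
python3 m.py; python3 -c "
from cell import arm;print(arm.observe()['joints'].round(3))"
```

```text
4.95 board ex,ey 0.4741 0.149 [ 0.4968 -0.0126  0.1492] F [ 0.9  1.6 -0.7] 0.3 1.9
[-0.361  0.425  0.369  2.061 -0.233  0.701  1.4  ]
```

carry_out(plan=[[1, 1, 1, -0.14, 4.4], [2, 2, 1, -0.28, 4.4], [3, 3, 1, -0.42, 4.4], [5, 3.5, 1, -0.56, 4.4], [7, 3.8, 1, -0.7, 4.4], [9.3, 3.8, 1, -0.84, 4.4], [9.3, 3.8, 1, -0.98, 4.4], [9.3, 3.8, 1, -1.12, 4.4], [9.3, 3.8, 1, -1.26, 4.4], [9.3, 3.8, 1, -1.4, 4.4], [9.3, 3.8, 1, -1.54, 4.4], [9.3, 3.8, 1, -1.57, 4.4], [9.3, 3.8, 1, -1.57, 4.4]])

```text
clock: 6.25
position: [0.5898, 0.0255, 0.1591]
ee_rot: [-2.549, -1.83, -0.006]
force: [0.9, 0.5, -0.0]
width: 0.479
```

```bash
python3 m.py; python3 - <<'E'
from h import *
print(arm.observe()['joints'].round(3))
snap("wrist","w2")
E
```

```text
6.25 board ex,ey 0.5497 0.2152 [0.5898 0.0255 0.1591] F [ 0.9  0.5 -0. ] 0.7 0.8
[-0.656  0.629  0.793  1.852 -0.572  0.902  0.084]
```

View pics/w2.png

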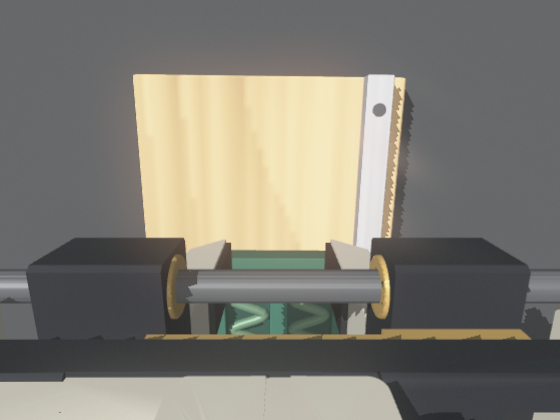

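```bash
python3 - <<'E'
from h import *
a=np.radians(-18.9);ex=np.array([np.cos(a),np.sin(a),0]);ey=np.array([-np.sin(a),np.cos(a),0])
for z in (.018,.034):
  for p in onz("w2",[(240,251),(320,251),(280,265)],z): print(z,(p@ex).round(4),(p@ey).round(4))
p=onz("w2",[(363,78),(357,240)],.03);print(p@ex,p@ey);d=p[0]-p[1];print(np.degrees(np.arctan2(d[1],d[0])))
f=np.load("w2.npz");print(f["im"][236:275:2,280].tolist())
E
```

```text
0.018 0.5224 0.192
0.018 0.5777 0.1923
0.018 0.5501 0.1818
0.034 0.5242 0.1981
0.034 0.5757 0.1984
0.034 0.55 0.1886
[0.59758505 0.59995544] [0.30411809 0.20461252]
72.46462160247155
[[238, 216, 170], [237, 217, 170], [238, 217, 171], [237, 217, 170], [237, 217, 171], [237, 216, 170], [237, 218, 170], [173, 162, 130], [108, 117, 99], [106, 119, 100], [106, 119, 101], [113, 140, 119], [114, 146, 124], [112, 145, 124], [112, 145, 124], [110, 144, 123], [105, 134, 115], [104, 98, 95], [122, 119, 117], [119, 116, 115]]
```

carry_out(plan=[[0, 0, -3, 0, 4.4], [0, 0, -5.5, 0, 4.4], [0, 0, -7.1, 0, 4.4], [0, 0, -7.1, 0, 4.4], [-0.26, -0.76, -7.1, 0, 4.4], [-0.36, -1.04, -7.1, 0, 4.4], [-0.46, -1.32, -7.1, 0, 4.4], [-0.55, -1.61, -7.1, 0, 4.4]])

```text
clock: 7.1
position: [0.5852, 0.0107, 0.0893]
ee_rot: [-2.546, -1.832, -0.011]
force: [0.3, 7.0, 3.9]
width: 0.479
```

```bash
python3 m.py
```

```text
7.1 board ex,ey 0.5501 0.1997 [0.5852 0.0107 0.0893] F [0.3 7.  3.9] -2.0 6.7
```

carry_out(plan=[[-0.12, -0.38, 0, 0, 4.4], [-0.25, -0.76, 0, 0, 4.4], [-0.37, -1.14, 0, 0, 4.4], [-0.5, -1.52, 0, 0, 4.4], [-0.62, -1.9, 0, 0, 4.4], [-0.75, -2.28, 0, 0, 4.4], [-0.87, -2.66, 0, 0, 4.4], [-1.0, -3.04, 0, 0, 4.4], [-1.12, -3.42, 0, 0, 4.4], [-1.25, -3.8, 0, 0, 4.4], [-1.38, -4.18, 0, 0, 4.4], [-1.5, -4.56, 0, 0, 4.4], [-1.63, -4.94, 0, 0, 4.4], [-1.75, -5.3, 0, 0, 4.4], [-1.75, -5.3, 0, 0, 4.4]])

```text
clock: 8.6
position: [0.5675, -0.0413, 0.0898]
ee_rot: [-2.544, -1.831, -0.013]
force: [-1.0, 8.0, 3.5]
width: 0.48
```

```bash
python3 m.py
```

```text
8.6 board ex,ey 0.5503 0.1448 [ 0.5675 -0.0413  0.0898] F [-1.   8.   3.5] -3.5 7.3
```

carry_out(plan=[[-0.06, -0.19, 0, 0, 4.4], [-0.13, -0.38, 0, 0, 4.4], [-0.19, -0.57, 0, 0, 4.4], [-0.19, -0.57, 0, 0, 4.4]])

```text
clock: 9.0
position: [0.5656, -0.0469, 0.0901]
ee_rot: [-2.543, -1.831, -0.014]
force: [-1.5, 4.0, 1.8]
width: 0.484
```

carry_out(plan=[[-0.05, -0.15, 0, 0, 4.4], [-0.1, -0.28, 0, 0, 4.4], [-0.1, -0.28, 0, 0, 4.4]])

```text
clock: 9.3
position: [0.5651, -0.0489, 0.0903]
ee_rot: [-2.543, -1.831, -0.017]
force: [2.7, 7.4, -2.4]
width: 0.478
```

```bash
python3 m.py
```

```text
9.3 board ex,ey 0.5505 0.1368 [ 0.5651 -0.0489  0.0903] F [ 2.7  7.4 -2.4] 0.1 7.9
```

carry_out(plan=[[-0.05, -0.15, 0, 0, 4.4], [-0.1, -0.28, 0, 0, 4.4], [-0.1, -0.28, 0, 0, 4.4]])

```text
clock: 9.6
position: [0.5652, -0.0493, 0.0904]
ee_rot: [-2.54, -1.832, -0.022]
force: [3.9, 11.3, -2.0]
width: 0.474
```

```bash
python3 m.py
```

```text
9.6 board ex,ey 0.5507 0.1364 [ 0.5652 -0.0493  0.0904] F [ 3.9 11.3 -2. ] 0.0 12.0
```

carry_out(plan=[[0.25, 0.7, 0, 0, 4.4], [0.5, 1.4, 0, 0, 4.4], [0.5, 1.4, 4, 0, 5], [0.5, 3, 8, 0, 6], [0.5, 8, 11, 0, 6], [0.5, 13, 11, 0, 6], [0.5, 18, 11, 0, 6], [0.5, 23, 11, 0, 6], [0.5, 28, 11, 0, 6], [0.5, 28, 11, 0, 6]])

```text
clock: 10.6
position: [0.5691, 0.2385, 0.1996]
ee_rot: [-2.53, -1.842, -0.022]
force: [0.1, -0.3, -0.4]
width: 0.651
```

```bash
python3 m.py; python3 - <<'E'
from h import *
snap("top","t3");im=cv2.imread("pics/t3.png");i0=cv2.imread("pics/t0.png")
a=cv2.resize(im[120:200,320:430],None,fx=7,fy=7,interpolation=cv2.INTER_CUBIC)[:420]
b=cv2.resize(i0[120:180,110:220],None,fx=7,fy=7,interpolation=cv2.INTER_CUBIC)[:]
cv2.imwrite("pics/c4.png",np.vstack([a,b])[:600+240]);print(a.shape,b.shape)
cv2.imwrite("pics/c4.png",np.vstack([cv2.resize(im[130:215,320:430],(770,595),interpolation=cv2.INTER_CUBIC)]))
cv2.imwrite("pics/c5.png",b)
E
```

```text
10.6 board ex,ey 0.4612 0.41 [0.5691 0.2385 0.1996] F [ 0.1 -0.3 -0.4] 0.2 -0.3
(420, 770, 3) (420, 770, 3)
```

View pics/c4.png

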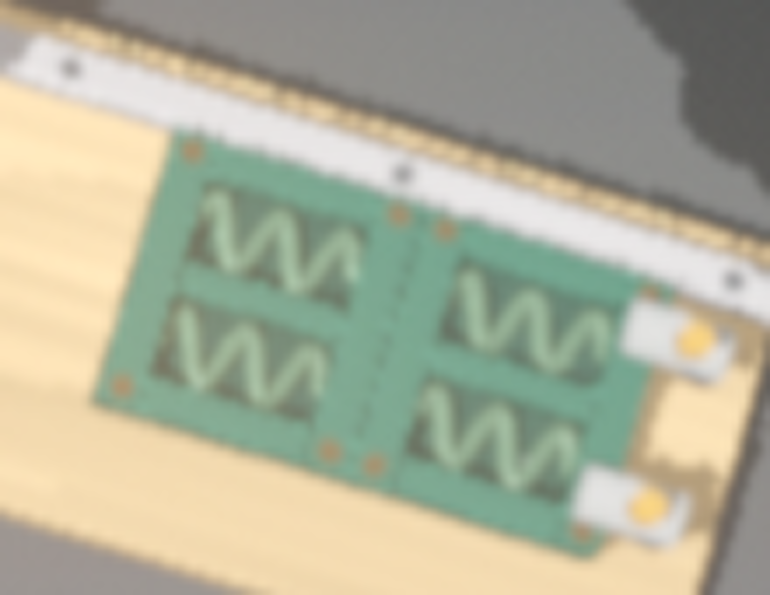

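View pics/c5.png

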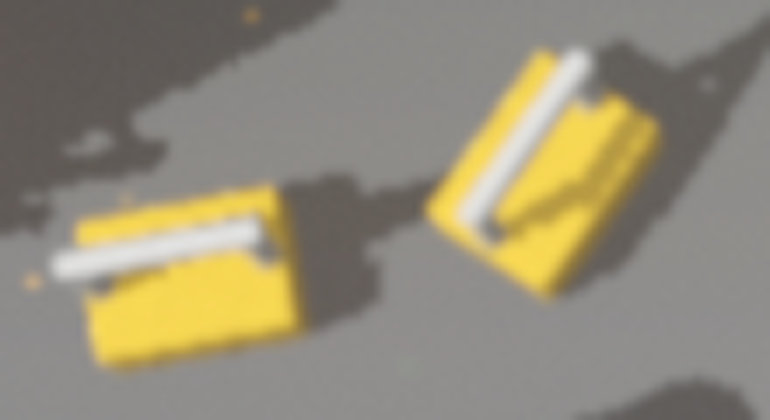

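```bash
python3 - <<'E'
from h import *
a=np.radians(-18.9);ex=np.array([np.cos(a),np.sin(a),0]);ey=np.array([-np.sin(a),np.cos(a),0])
c=lambda pts,x0,y0:[((x+.5)/7-.5+x0,(y+.5)/7-.5+y0) for x,y in pts]
ang=lambda v:np.degrees(np.arctan2(v[1],v[0]))
h=onz("t0",c([(577,57),(470,217)],110,120),.066);print("handle",h.round(4),h.mean(0).round(4),np.linalg.norm(h[0]-h[1]),ang(h[0]-h[1]))
b=onz("t0",c([(542,50),(662,125),(550,292),(427,210)],110,120),.028);print("block",b.round(4),b.mean(0).round(4),ang(b[0]-b[3]),[np.linalg.norm(b[i]-b[i-1]).round(4) for i in range(4)])
j=onz("t3",c([(423,221.5),(352,458)],320,130),.034);print("join",j.round(4),j.mean(0).round(4),j@ex,j@ey,ang(j[0]-j[1]))
k=onz("t3",c([(175,130),(95,402)],320,130),.034);print("outer",k@ex,k@ey,ang(k[0]-k[1]))
print("join by touch",.5495*ex+.0369*ey)
s=arm.observe();m=R.from_rotvec(s["ee_rot"]).as_matrix();print("tool y",ang(m[:,1]),m.round(3),s["joints"].round(2))
E
```

```text
handle [[0.6563 0.2852 0.066 ]
 [0.6025 0.321  0.066 ]] [0.6294 0.3031 0.066 ] 0.06457314558729213 -33.657805033647364
block [[0.6699 0.3026 0.028 ]
 [0.6422 0.2614 0.028 ]
 [0.5847 0.3001 0.028 ]
 [0.6145 0.3422 0.028 ]] [0.6278 0.3016 0.028 ] -35.56383718616893 [np.float64(0.0681), np.float64(0.0496), np.float64(0.0693), np.float64(0.0515)]
join [[ 0.5729 -0.1585  0.034 ]
 [ 0.4918 -0.1299  0.034 ]] [ 0.5324 -0.1442  0.034 ] [0.5933818 0.5073692] [0.03560988 0.03641706] -19.437677011201416
outer [0.59812659 0.49940901] [0.1258749  0.12528143] -18.555552401553566
join by touch [ 0.53182646 -0.14308207  0.        ]
tool y -17.981846031094676 [[ 0.309  0.951  0.005]
 [ 0.951 -0.309  0.017]
 [ 0.017 -0.001 -1.   ]] [-1.01  0.62  0.83  1.76 -0.55  1.   -0.28]
```

carry_out(plan=[[2, 2, 0, 0.14, 6], [4, 4, 0, 0.28, 6], [5.9, 6.3, 0, 0.42, 6], [5.9, 6.3, 0, 0.56, 6], [5.9, 6.3, 0, 0.7, 6], [5.9, 6.3, 0, 0.84, 6], [5.9, 6.3, 0, 0.98, 6], [5.9, 6.3, 0, 1.12, 6], [5.9, 6.3, 0, 1.26, 6], [5.9, 6.3, 0, 1.28, 6], [5.9, 6.3, 0, 1.28, 6]])

```text
clock: 11.75
position: [0.6289, 0.2975, 0.1998]
ee_rot: [-0.938, -2.982, -0.006]
force: [0.1, 0.0, 0.4]
width: 0.655
```

```bash
python3 m.py; python3 - <<'E'
from h import *
print(arm.observe()['joints'].round(3))
snap("wrist","w3")
E
```

```text
11.75 board ex,ey 0.4987 0.4852 [0.6289 0.2975 0.1998] F [0.1 0.  0.4] 0.1 0.1
[-0.793  0.662  0.468  1.504 -0.338  1.064  0.72 ]
```

View pics/w3.png

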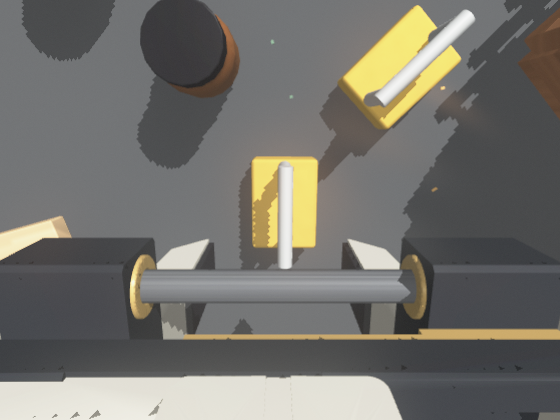

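```bash
python3 - <<'E'
from h import *
ang=lambda v:np.degrees(np.arctan2(v[1],v[0]))
h=onz("w3",[(286,165),(285.5,266)],.069);print(h.round(4),ang(h[1]-h[0]),np.linalg.norm(h[1]-h[0]))
b=onz("w3",[(252,159),(317,159),(316,247),(252,247)],.028);print(b.round(4),b.mean(0).round(4),ang(b[3]-b[0]),ang(b[2]-b[1]))
s=arm.observe();m=R.from_rotvec(s["ee_rot"]).as_matrix();print(ang(m[:,1]),s["position"],s["position"]+.089*m[:,2]*1.0,m[:,2])
d=(h[1]-h[0])/np.linalg.norm(h[1]-h[0]);print("mid handle from near end",h[0]+.034*d)
E
```

```text
[[0.5986 0.3244 0.069 ]
 [0.6539 0.286  0.069 ]] -34.85015623091033 0.06730208861724099
[[0.5851 0.3045 0.028 ]
 [0.6124 0.3436 0.028 ]
 [0.669  0.3054 0.028 ]
 [0.6405 0.2645 0.028 ]] [0.6268 0.3045 0.028 ] -35.83058721721721 -34.06730713126784
55.07809571755391 [0.62878058 0.29795708 0.19969499] [0.62750806 0.29873707 0.1107075 ] [-0.01429797  0.00876398 -0.99985937]
mid handle from near end [0.62654533 0.30500731 0.069     ]
```

carry_out(plan=[[-0.1, 0.6, -2, 0, 6], [-0.1, 0.6, -5, 0, 6], [-0.1, 0.6, -7.5, 0, 6], [-0.1, 0.6, -8.8, 0, 6], [-0.1, 0.6, -8.8, 0, 6], [-0.1, 0.6, -8.8, 0, 6]], squeeze=25)

```text
clock: 12.4
position: [0.6283, 0.3039, 0.1125]
ee_rot: [-0.94, -2.982, -0.007]
force: [-0.2, -0.2, -1.3]
width: 0.653
```

```bash
python3 m.py
```

```text
12.4 board ex,ey 0.496 0.491 [0.6283 0.3039 0.1125] F [-0.2 -0.2 -1.3] -0.1 -0.2
```

carry_out(plan=[[0, 0, -0.1, 0, 3], [0, 0, -0.1, 0, 0.5], [0, 0, -0.1, 0, 0.5], [0, 0, -0.1, 0, 0.5], [0, 0, -0.1, 0, 0.5], [0, 0, -0.1, 0, 0.5], [0, 0, -0.1, 0, 0.5], [0, 0, -0.1, 0, 0.5]], squeeze=30)

```text
clock: 13.2
position: [0.6282, 0.3037, 0.1115]
ee_rot: [-0.94, -2.981, -0.006]
force: [-0.0, -0.5, 0.8]
width: 0.103
```

```bash
python3 m.py
```

```text
13.2 board ex,ey 0.496 0.4908 [0.6282 0.3037 0.1115] F [-0.  -0.5  0.8] 0.2 -0.5
```

carry_out(plan=[[0, 0, 1, 0, 0.5], [0, 0, 3, 0, 0.5], [0, 0, 6, 0, 0.5], [0, 0, 9, 0, 0.5], [0, -2, 10, 0, 0.5], [-1, -5, 10, 0, 0.5], [-2, -9, 10, 0.05, 0.5], [-3, -13, 10, 0.1, 0.5], [-4, -17, 10, 0.15, 0.5], [-5, -21, 10, 0.2, 0.5], [-6, -25, 10, 0.25, 0.5], [-7, -29, 10, 0.28, 0.5], [-8, -33, 10, 0.28, 0.5], [-9, -37, 10, 0.28, 0.5], [-9.5, -40, 10, 0.28, 0.5], [-9.5, -42.5, 10, 0.28, 0.5], [-9.5, -44, 10, 0.28, 0.5], [-9.5, -44.8, 10, 0.28, 0.5], [-9.5, -44.8, 10, 0.28, 0.5], [-9.5, -44.8, 10, 0.28, 0.5]])

```text
clock: 15.2
position: [0.5334, -0.1429, 0.2112]
ee_rot: [-0.512, -3.083, -0.004]
force: [1.0, 0.0, -5.5]
width: 0.097
```

```bash
python3 m.py; python3 - <<'E'
from h import *
ang=lambda v:np.degrees(np.arctan2(v[1],v[0]))
s=arm.observe();m=R.from_rotvec(s["ee_rot"]).as_matrix();print(ang(m[:,1]),m[:,2],s["position"]+.047*m[:,2],s["width"])
snap("wrist","w4")
E
```

```text
15.2 board ex,ey 0.5509 0.0376 [ 0.5334 -0.1429  0.2112] F [ 1.   0.  -5.5] 1.0 0.3
71.13306883390149 [-0.0160655   0.00521618 -0.99985734] [ 0.53260469 -0.1426441   0.16420742] 0.09709641982036105
```

View pics/w4.png

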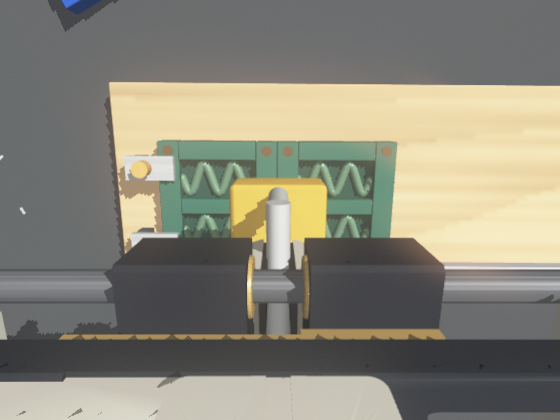

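```bash
python3 - <<'E'
from h import *
a=np.radians(-18.9);ex=np.array([np.cos(a),np.sin(a),0]);ey=np.array([-np.sin(a),np.cos(a),0])
P=onz("w4",[(277,142),(160,142),(395,142)],.034);print("near edge ex",P@ex,"ey",P@ey)
B=onz("w4",[(234,181),(324,181)],.128);print("block near",B@ex,B@ey)
H=onz("w4",[(278,215)],.168);print("handle",H@ex,H@ey)
E
```

```text
near edge ex [0.49887789 0.49901008 0.49877311] ey [ 0.03694065 -0.0498114   0.12440648]
block near [0.51304362 0.51298064] [0.01589342 0.06048678]
handle [0.52003982] [0.03770348]
```

carry_out(plan=[[0, -0.05, -2, 0, 0.5], [0, -0.05, -4, 0, 0.5], [0, -0.05, -5, 0, 0.5], [0, -0.05, -5.6, 0, 0.5], [0, -0.05, -6, 0, 0.5], [0, -0.05, -6.2, 0, 0.5], [0, -0.05, -6.2, 0, 0.5]])

```text
clock: 15.95
position: [0.5336, -0.1432, 0.1495]
ee_rot: [-0.511, -3.083, -0.004]
force: [0.5, -0.8, -5.1]
width: 0.096
```

```bash
python3 m.py
```

```text
15.95 board ex,ey 0.5512 0.0374 [ 0.5336 -0.1432  0.1495] F [ 0.5 -0.8 -5.1] 0.7 -0.6
```

carry_out(plan=[[0, 0, -0.1, 0, 0.5], [0, 0, -0.2, 0, 0.5], [0, 0, -0.3, 0, 0.5], [0, 0, -0.35, 0, 0.5], [0, 0, -0.35, 0, 0.5]])

```text
clock: 16.45
position: [0.5336, -0.1432, 0.1459]
ee_rot: [-0.511, -3.083, -0.004]
force: [-0.1, -0.3, -5.0]
width: 0.095
```

carry_out(plan=[[0, 0, -0.08, 0, 0.5], [0, 0, -0.12, 0, 0.5], [0, 0, -0.12, 0, 0.5]])

```text
clock: 16.75
position: [0.5337, -0.1432, 0.1453]
ee_rot: [-0.512, -3.084, -0.005]
force: [-2.2, 1.7, 4.5]
width: 0.096
```

```bash
python3 m.py
```

```text
16.75 board ex,ey 0.5513 0.0374 [ 0.5337 -0.1432  0.1453] F [-2.2  1.7  4.5] -2.7 0.9
```

carry_out(plan=[[0, 0, 0, 0, 1.3], [0, 0, 0, 0, 1.8], [0, 0, 0, 0, 3], [0, 0, 0, 0, 4], [0, 0, 0, 0, 4]])

```text
clock: 17.25
position: [0.5337, -0.1432, 0.1453]
ee_rot: [-0.512, -3.084, -0.005]
force: [-0.3, 0.2, -0.5]
width: 0.402
```

carry_out(plan=[[0, 0, 1, 0, 4], [0, 0, 3, 0, 4], [0, 0, 6, 0, 4], [0, 0, 9, 0, 4], [0, 4, 11, 0, 4], [0, 8, 11, 0, 4], [0, 12, 11, 0, 4], [0, 16, 11, 0, 4], [0, 20, 11, 0, 4], [0, 24, 11, 0, 4], [0, 28, 11, 0, 4], [0, 28, 11, 0, 4]])

```text
clock: 18.45
position: [0.5331, 0.1436, 0.2557]
ee_rot: [-0.498, -3.085, -0.009]
force: [0.8, -1.0, 0.3]
width: 0.435
```

```bash
python3 m.py; python3 - <<'E'
from h import *
snap("top","t4");im=cv2.imread("pics/t4.png")
cv2.imwrite("pics/c6.png",cv2.resize(im[130:215,320:430],(770,595),interpolation=cv2.INTER_CUBIC))
E
```

```text
18.45 board ex,ey 0.4578 0.3086 [0.5331 0.1436 0.2557] F [ 0.8 -1.   0.3] 1.1 -0.7
```

View pics/c6.png

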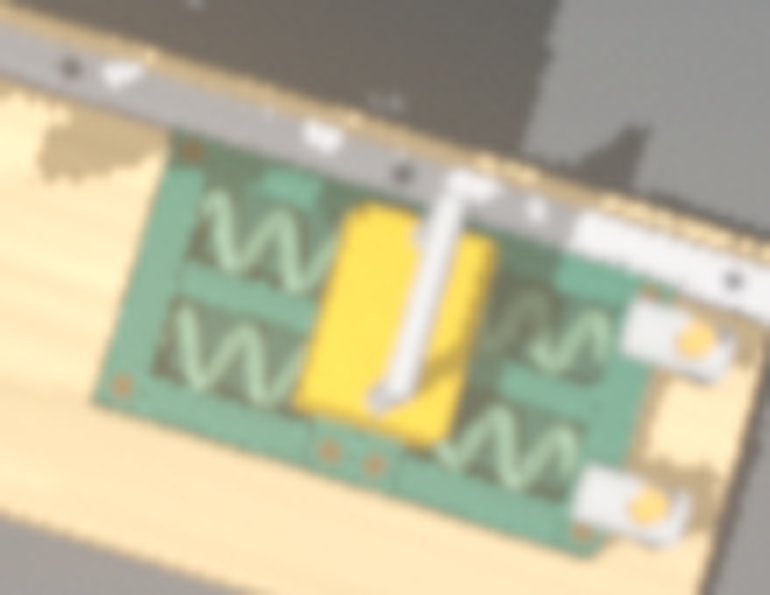

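```bash
python3 - <<'E'
from h import *
a=np.radians(-18.9);ex=np.array([np.cos(a),np.sin(a),0]);ey=np.array([-np.sin(a),np.cos(a),0])
c=[((x+.5)/7-.5+320,(y+.5)/7-.5+130) for x,y in [(352,203),(495,243),(440,445),(298,405)]]
b=onz("t4",c,.062);print(b.mean(0),"offset ex",b.mean(0)@ex-.549,"ey",b.mean(0)@ey-.0369)
print(np.abs(arm.observe()["dq"]).max()); arm.sign_off()
E
```

```text
[ 0.5326214  -0.14146246  0.062     ] offset ex 0.0007274574264016787 ey 0.001789789663058608
0.0556947720419579
the job is handed in; nothing more can be done
```

The plaque joint is closed and the yellow weight stands upright across it. I handed the job in at about 18.5 s of the 72 s allowed.

**Plaque:** I pushed the loose half against the fence with two fingertips, at about 8 N. I then slid it along the fence until it stalled against the clamped half, at about 12 N. The top picture afterwards showed no visible gap or step at that camera's resolution. After the weight went down, the plaque's outer corners sat at the same pixels as before.

**Weight:** I took the yellow weight farthest to the robot's right by its handle and lowered it until it touched. The net change in force was about 10 N. The last picture showed it upright on both halves and lined up with the seam. The measured offset from the joint's centre was about 0.7 mm along the seam and 1.8 mm across it, which is within the 2 mm calibration error. The wrist view before lowering had put it under 1 mm across the seam.

**Bystanders:** My moves kept clear of the cup and the jar, though I took no close-up of either at the end. The arm was clear of everything at hand-in. One joint still read a residual speed of about 0.06 rad/s.

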